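Seat the baking tin and throw the lock lever

TASK

On the bakery bench, push the six-cell baking tin along its white dock until it sits fully home against the back stop, then flip the green-knobbed lever over past its centre so that it snaps into the locked position behind the tin. Only push with the fingers: do not lift the tin, and leave the green scraper, the jar and the blue pen where they are.

Things in the scene. Friction and masses are not known exactly. Their poses are not given: they have to be found in the camera images.
- dock: Fixed dock. White base plate 210 x 216 mm, 12 mm thick (x -150 to +60 mm); side rails (inner faces y = +-94, tops z = 30 mm); back stop (face x = +50, top z = 48 mm); housing 70 mm high behind it to x = +161. Origin on the bench under the centre of a fully home tin; x axis = push direction towards the stop, y to the lever's side, z up.
- tin_mid (a point): Centre, half-way up, of a loose dark steel open tin with six cells, 100 (x, along the push) x 180 x 40 mm, about 0.45 kg. It stands on the dock's plate between the rails (rim at z = 52 mm, 4 mm side play) and starts 35 to 85 mm short of home. Fully home, this point is at x = 0 in the dock's frame. Its near wall, to be pushed at the middle, is 50 mm to -x of this point.
- lock_lever (a joint): Lever angle (rad) about a horizontal pivot parallel to the dock's y axis: 0 = open, handle leaning 0.6 back to the dock's -x; 0.6 = upright centre; 1.2 = locked, handle leaning to +x. An over-centre spring holds it at either end: about 4 to 5 N at the knob moves it off open, nothing is needed at the centre, past it the lever snaps to locked by itself.
- lever_knob (a point): Centre of the green ball, 26 mm across, at the end of the 12 mm thick steel handle, 90 mm from the pivot; the handle swings parallel to the dock's x-z plane. An orange pawl on the same shaft (dock y 68 to 84 mm, 42 mm long) stands up when open and drops behind the tin's near wall, with about 5 mm to spare, when locked; on a tin short of home it lands on or in the tin instead.
- lever_pivot (a point): Point on the lever's pivot axis in the plane in which the handle swings: 97 mm to -x and 131 mm to +y of the dock's origin, 66 mm above the bench. Bearing cheeks 10 mm thick stand 19 mm to each side of it in y, 78 mm high.
- scraper_mid (a point): Middle of a flat green plastic dough scraper, 113 x 110 mm, 14 mm thick at its grip, loose on the bench on the side of the dock away from the lever. Bystander.
- jar_mid (a point): Centre of an upright amber jar with a white cap, 56 mm across and 85 mm high, loose on the bench on the side of the dock away from the lever. Bystander.
- pen_mid (a point): Centre of a blue pen lying on the bench on the lever's side of the dock, 142 mm long and 12 mm thick. Bystander.
Things that resemble listed ones, but are neither listed nor needed, are in the scene too. There is more than one size of the part that bears tin_mid; the job needs the middle-sized.

How it is judged (in metres and radians):
On the way, in this order (a step that is already met when the one before it is completed fails the run):
1. the tin is pushed home against the back stop while the lever is still open (x of tin_mid in the frame of dock above -0.004 m and value of joint lock_lever below 0.3 rad), for 0.2 s.
2. the lever is flipped over and snaps into the locked position (value of joint lock_lever above 1.12 rad), for 0.2 s.
At the end, for the whole second after the job is handed in: The lever rests in its locked position (joint above 1.12 rad of 1.2), the tin lies flat in the dock at rest, within 5 mm of fully home (value of joint lock_lever above 1.12 rad and x of tin_mid in the frame of dock between -0.005 and 0.005 m and height (world z) of tin_mid below 0.037 m and angle between tin_mid's own z axis and vertical below 0.06 rad and linear speed of tin below 0.01 m/s); the robot touches nothing.
It fails at once if the tin is lifted more than 12 mm or tipped (height (world z) of tin_mid above 0.044 m or angle between tin_mid's own z axis and vertical above 0.2 rad).
It fails at once if the scraper, jar or pen is moved more than 20 mm (distance of any of scraper_mid, jar_mid, pen_mid from where it was at the start of the episode above 0.02 m).
It also fails if it takes over 43 s, if anything falls off the work surface, if the arm or the gripper's body presses on something with over 40 N, if the wrist force passes 120 N, or if a joint passes its speed limit or range.

ROBOT

A 6-joint arm with a two-finger parallel gripper is mounted at the origin on the work surface. World frame = base frame: x ahead of the robot, y to its left, z up, the work surface at z = 0. Lengths are in m, angles in degrees, forces in N, time in s.
With the tool pointing down it reaches from about 0.325 to 0.9 m from the base axis. Payload 3.5 kg.
Tool frame: the origin (TCP) lies between the finger pads; the fingertips stand 19 mm ahead of it and the grasp point (between the pads) is the TCP; z points along the fingers, y is the direction in which the jaws open and shut (so a half turn about z gives the same grasp; the last joint's range is limited). The gripper opens to 85 mm and grips with 20 to 120 N. Pads are 22 mm wide; open, the fingers measure 114 mm over their backs; the gripper's body (76 mm by 85 mm) begins 54 mm behind the grasp point. The pads swing forward as they close: fully open they stand 13 mm farther back than shut.
Start: joints at [-81.326, 15.837, -1.513, 72.651, 0, 84.076], TCP at [0.158, -0.605, 0.213] pointing down, gripper open.
Joint ranges: [-178.77, 178.77], [-48.84, 107.48], [-61.69, 71.31], [-111.58, 123.2], [-90, 87.43], [-180, 180]. Speed limits (degrees/s): [147.25, 147.25, 180, 180, 180, 180].

INTERFACE

Orientations are given as [roll, pitch, yaw] about the fixed x, y, z axes, in that order (R = Rz(yaw) Ry(pitch) Rx(roll)).
In Python, from workcell import robot, cams, workorder, nets gives the robot as it stands. The module is installed in compiled form; this text tells all that it offers.
- The arm moves only by the tool apply_moves, never from a script. Its arguments are lists of equal length, an entry for each row: "translation": the shift along the world's x, y, z in m, a list of three; "rotation": the turn, a rotation vector about the world's x, y, z in degrees, a list of three; "grip": the opening, from 0 (shut) to 1 (fully open). A call has 1 to 8 rows; each row is the pose to reach, as a shift and turn from the pose measured when the call began; what a row does not reach only later rows make up. A row lasts 1/12 s, in which the tool goes at most 41.7 mm and 7.16 degrees, less where a joint would pass 70% of its speed; a pose out of reach is approached as far as the arm can. A call with a gripper value outside its range is refused whole. The fingers move at their own pace and stop on an object; "grip_force" is the grip in N (left out, the last holds). Time passes only in rows, so rows that repeat a pose let the fingers close. It gives the time, the measured TCP pose, the force and the opening at its end, in the units of the state.
- robot.observe(): the state, without advancing time (a new reading comes with each control period).
- cams.camera(name): name is "scene" or "top"; returns the picture (400x640x3 uint8, red, green, blue); there is no depth.
- cams.camera_params(name): a dict with "K" (3x3 intrinsics, pixels), "extrinsics" (4x4, takes a point from camera to world coordinates). Camera axes: x right, y up, looking along -z (the intrinsics and any distortion apply to the point x, -y, -z); pixel columns grow to the right and rows downward; lengths in m; the calibration is good to about 2 mm. A picture is of the moment at which its call begins. camera_params takes no time and is no camera call.
- workorder.hand_in(): hands the job in, once; it reports no verdict.
Trained networks look in the newest picture that a camera, given by its name, has taken for a name from the list of things; names that differ only in an ending like _2 or _b are one class to them, and where a whole thing is asked for, a point or a joint stands for the part that bears it (a point fixed in the world has none). Each returns a list of dicts, best first, with "conf" (0 to 1); they miss things now and then, are a little off and sometimes report something else, mostly with a low value. They report only what shows in the picture. A call takes as long as a camera call. They do not tell look-alikes from the thing itself.
- nets.spot_in(camera, query): "point" ([column, row] in pixels, amid what is visible of it).
- nets.place_of(camera, query): "point" ([column, row] in pixels: a listed point, or the origin of a listed thing).
The state is a dict: "time_s": time; "joint_positions": joint angles; "joint_velocities": joint speeds; "joint_efforts": joint torques, N m; "position": TCP position; "tool_rot": TCP orientation; "force": force on the tool from outside, world axes, zero at the start; "wrist_torque": the same for the moment, N m; "finger_gap": finger opening in m.
Only numpy, scipy, OpenCV 4.12 (cv2) and the standard library are available. Lean on these libraries where they do the work, as an engineer would, in place of code of your own. Each camera call takes 0.05 s, during which the arm holds its last target. There are 200 camera calls.

## Working session

There is one attempt and no reset: what is moved stays moved. The work goes in short steps, Python scripts to look and compute and a tool call to move; the robot and the scene stay as the last step left them, time stands still between calls to the robot, and variables do not carry over. Pictures are saved under pics/ and viewed, about 8 in all and at most 12, crops included, and the job is handed in when it is done.

Besides the shell and the picture viewer there is one more tool, called after "Request:" as name(argument=value, ...) on one line, values as JSON. apply_moves: Moves the arm, as the interface text tells. Its arguments: {"type":"object","properties":{"translation":{"type":"array","items":{"type":"array","items":{"type":"number"}}},"rotation":{"type":"array","items":{"type":"array","items":{"type":"number"}}},"grip":{"type":"array","items":{"type":"number"}},"grip_force":{"type":"number"}},"required":["translation","rotation","grip"]}

```bash
mkdir -p pics
cat > h.py <<'E'
import numpy as np, cv2
from workcell import robot, cams, workorder, nets
def snap(n,f=None):
    im=cams.camera(n)
    if f: cv2.imwrite('pics/'+f,cv2.cvtColor(im,cv2.COLOR_RGB2BGR))
    return im
def proj(n,P):
    p=cams.camera_params(n);K=np.array(p['K']);E=np.array(p['extrinsics'])
    c=(np.atleast_2d(P)-E[:3,3])@E[:3,:3]; c=c*[1,-1,-1]; u=c@K.T
    return u[:,:2]/u[:,2:]
def back(n,px,z):
    p=cams.camera_params(n);K=np.array(p['K']);E=np.array(p['extrinsics'])
    d=np.linalg.solve(K,[px[0],px[1],1.])*[1,-1,-1]; d=E[:3,:3]@d
    return E[:3,3]+d*(z-E[2,3])/d[2]
E
python3 - <<'E'
from h import *
a=snap('scene','s0.png')
for n in ('scene','top'):
    if n=='top': snap('top','t0.png')
    p=cams.camera_params(n); print({k:(np.round(v,3).tolist() if k in('K','extrinsics') else v) for k,v in p.items()})
    for q,z in (('dock',0),('tin_mid',.032),('lever_knob',.14),('lever_pivot',.066),('scraper_mid',.007),('jar_mid',.042),('pen_mid',.006)):
        for d in nets.place_of(n,q)[:4]: print(n,q,np.round(d['point']),round(d['conf'],2),np.round(back(n,d['point'],z),3))
print(robot.observe())
E
```

```text
{'K': [[468.085, 0.0, 317.137], [0.0, 468.085, 200.965], [0.0, 0.0, 1.0]], 'extrinsics': [[0.518, -0.648, 0.559, 1.098], [0.855, 0.4, -0.33, -0.293], [-0.01, 0.649, 0.761, 0.867], [0.0, 0.0, 0.0, 1.0]]}
scene dock [329. 277.] 0.7 [ 0.658 -0.007  0.   ]
scene tin_mid [340. 143.] 0.78 [0.348 0.222 0.032]
scene tin_mid [253. 183.] 0.71 [ 0.354 -0.033  0.032]
scene tin_mid [313. 241.] 0.6 [0.579 0.001 0.032]
scene tin_mid [220. 254.] 0.36 [ 0.505 -0.187  0.032]
scene lever_knob [362. 170.] 0.61 [0.54  0.149 0.14 ]
scene lever_pivot [365. 209.] 0.88 [0.587 0.132 0.066]
scene scraper_mid [215. 252.] 0.85 [ 0.475 -0.189  0.007]
scene jar_mid [252. 291.] 0.67 [ 0.627 -0.169  0.042]
scene pen_mid [433. 242.] 0.91 [0.706 0.238 0.006]
{'K': [[456.353, 0.0, 320.749], [0.0, 456.353, 193.627], [0.0, 0.0, 1.0]], 'extrinsics': [[-0.022, 0.999, -0.047, 0.478], [-1.0, -0.022, -0.005, 0.031], [-0.006, 0.046, 0.999, 1.263], [0.0, 0.0, 0.0, 1.0]]}
top dock [342. 152.] 0.61 [ 0.652 -0.024  0.   ]
top tin_mid [350. 262.] 0.95 [ 0.348 -0.037  0.032]
top tin_mid [331. 178.] 0.78 [0.577 0.009 0.032]
top tin_m
[... 288 characters left out ...]
 0.229 0.006]
{'time_s': 0.8, 'joint_positions': array([-8.13241457e+01,  1.58340966e+01, -1.51228848e+00,  7.26489497e+01,
       -2.72843521e-04,  8.40752244e+01]), 'joint_velocities': array([-0.05832907,  0.07872271, -0.05549683, -0.06721551,  0.16874011,
       -0.05940237]), 'joint_efforts': array([ 3.48000030e-04, -4.45434201e+01,  2.95539486e+01,  6.95086837e-04,
       -3.84624002e-05, -2.59631969e-07]), 'position': array([ 0.15753721, -0.6048363 ,  0.21304259]), 'tool_rot': array([1.79995388e+02, 7.52934709e-04, 1.46006299e+01]), 'force': array([-0.18384961, -0.97378781, -0.30864131]), 'wrist_torque': array([-0.04541332,  0.03135296,  0.00220551]), 'finger_gap': 0.08538027839537009}
```

View pics/t0.png

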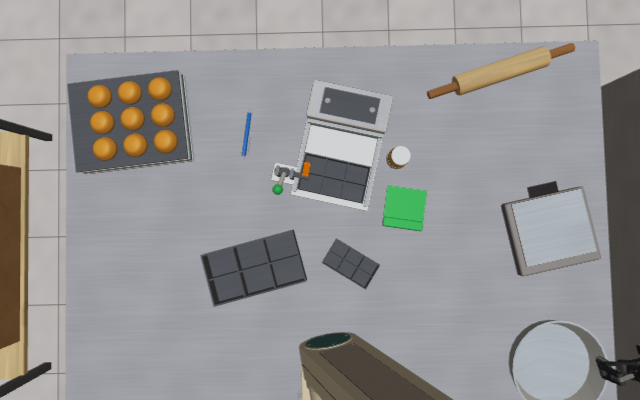

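View pics/s0.png

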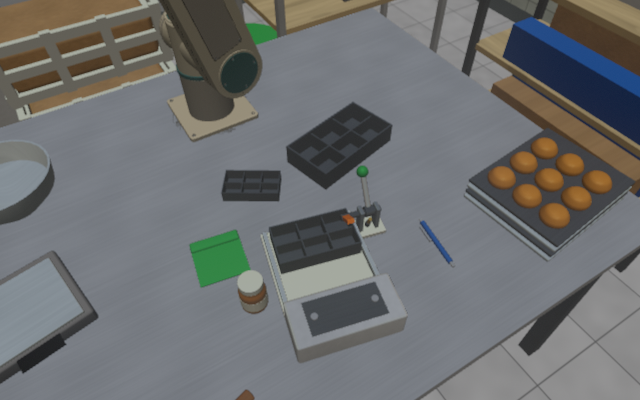

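The top view shows three tins: small (350,262), large (253,267) and the middle-sized one in the white dock (331,178). The one in the dock fits the description. I'll confirm it and refine the dock pose with an overlaid crop.

```bash
cat >> h.py <<'E'
def d2w(pose,P):
    x,y,a=pose; P=np.atleast_2d(np.array(P,float)); c,s=np.cos(a),np.sin(a)
    return np.c_[x+c*P[:,0]-s*P[:,1], y+s*P[:,0]+c*P[:,1], P[:,2]]
E
python3 - <<'E'
from h import *
pose=(0.655,-0.012,np.radians(-12.5))
top=cv2.imread('pics/t0.png'); sc=cv2.imread('pics/s0.png')
loops=[[(-.15,-.108,.012),(.06,-.108,.012),(.06,.108,.012),(-.15,.108,.012)],[(.05,-.094,.048),(.05,.094,.048)],[(-.097,.131,.066),(-.097-.09*np.sin(.6),.131,.066+.09*np.cos(.6))]]
out=[]
for n,im,(x,y,w,h) in (('top',top,(260,70,150,150)),('scene',sc,(240,150,180,180))):
    s=600//w
    c=cv2.resize(im[y:y+h,x:x+w],None,fx=s,fy=s,interpolation=cv2.INTER_CUBIC)
    for l in loops:
        q=((proj(n,d2w(pose,l))-[x,y]+.5)*s).astype(int)
        cv2.polylines(c,[q],len(l)==4,(0,0,255),1)
    cv2.imwrite(f'pics/{n}_c.png',c)
E
```

```text
(no output)
```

View pics/top_c.png

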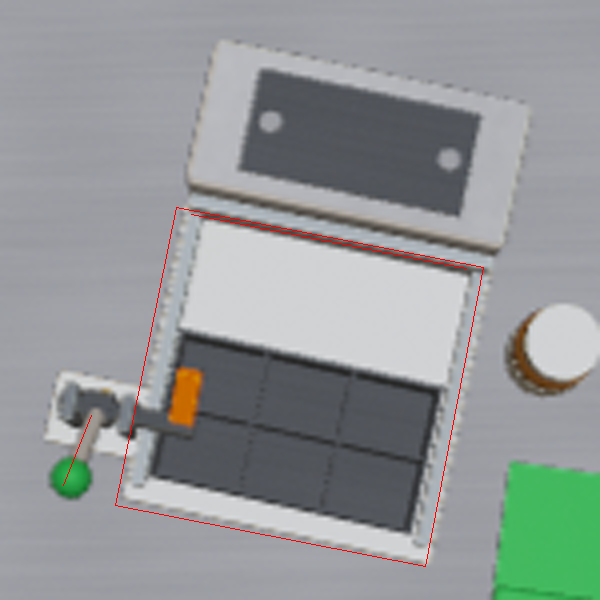

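View pics/scene_c.png

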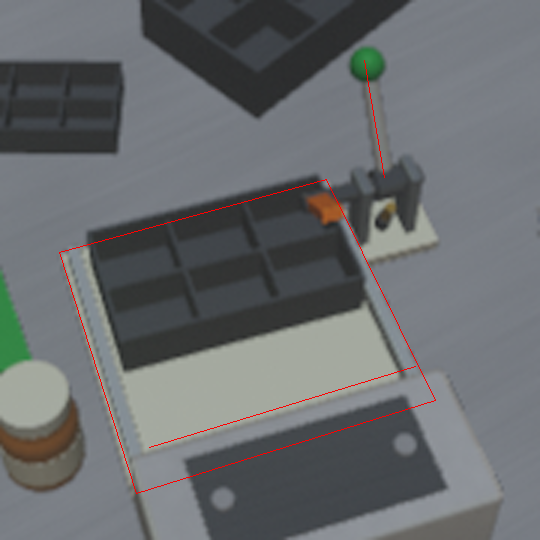

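The dock overlay fits to about 5 mm, and the tin in it has the 180×100 mm proportions, so it's the right one. Moving to the pre-push point behind the tin, with the fingers shut.

Request:
apply_moves(translation=[[0.327,0.633,0],[0.327,0.633,0],[0.327,0.633,0],[0.327,0.633,0],[0.327,0.633,0],[0.327,0.633,0],[0.327,0.633,0],[0.327,0.633,0]], rotation=[[0,0,153],[0,0,153],[0,0,153],[0,0,153],[0,0,153],[0,0,153],[0,0,153],[0,0,153]], grip=[0,0,0,0,0,0,0,0])

```text
time_s: 1.47
position: [0.311, -0.3069, 0.2133]
tool_rot: [180.0, 0.0, 72.2]
force: [1.5, 0.6, 0.3]
finger_gap: -0.0001
```

Request:
apply_moves(translation=[[0.174,0.335,0],[0.174,0.335,0],[0.174,0.335,0],[0.174,0.335,0],[0.174,0.335,0],[0.174,0.335,0],[0.174,0.335,0],[0.174,0.335,0]], rotation=[[0,0,95.3],[0,0,95.3],[0,0,95.3],[0,0,95.3],[0,0,95.3],[0,0,95.3],[0,0,95.3],[0,0,95.3]], grip=[0,0,0,0,0,0,0,0])

```text
time_s: 2.13
position: [0.4645, -0.0106, 0.2137]
tool_rot: [179.9, 0.1, 129.6]
force: [0.2, -1.2, -0.3]
finger_gap: -0.0003
```

Request:
apply_moves(translation=[[0.02,0.03,0],[0.02,0.03,0],[0.02,0.03,0],[0.02,0.03,0],[0.02,0.03,0],[0.02,0.03,0]], rotation=[[0,0,39],[0,0,39],[0,0,39],[0,0,39],[0,0,39],[0,0,39]], grip=[0,0,0,0,0,0])

```text
time_s: 2.63
position: [0.4846, 0.0197, 0.2138]
tool_rot: [179.9, 0.1, 168.9]
force: [-0.2, 1.1, -0.2]
finger_gap: 0.0001
```

Request:
apply_moves(translation=[[0,0.008,-0.04],[0,0.008,-0.08],[0,0.008,-0.12],[0,0.008,-0.15],[0,0.008,-0.17],[0,0.008,-0.17],[0,0.008,-0.17]], rotation=[[0,0,-1.4],[0,0,-1.4],[0,0,-1.4],[0,0,-1.4],[0,0,-1.4],[0,0,-1.4],[0,0,-1.4]], grip=[0,0,0,0,0,0,0])

```text
time_s: 3.22
position: [0.4835, 0.0278, 0.0431]
tool_rot: [179.9, -0.1, 167.5]
force: [0.6, 0.1, 0.7]
finger_gap: -0.0001
```

Run:
```python
from h import *
im=snap('scene'); c=im[130:310,220:420]
cv2.imwrite('pics/s1.png',cv2.cvtColor(cv2.resize(c,None,fx=3,fy=3,interpolation=cv2.INTER_CUBIC),cv2.COLOR_RGB2BGR))
o=robot.observe();print(o['time_s'],o['position'],o['force'])
```

```text
3.2667 [0.48524881 0.02765424 0.04456377] [ 0.41368542 -0.32245183  0.45111605]
```

View pics/s1.png

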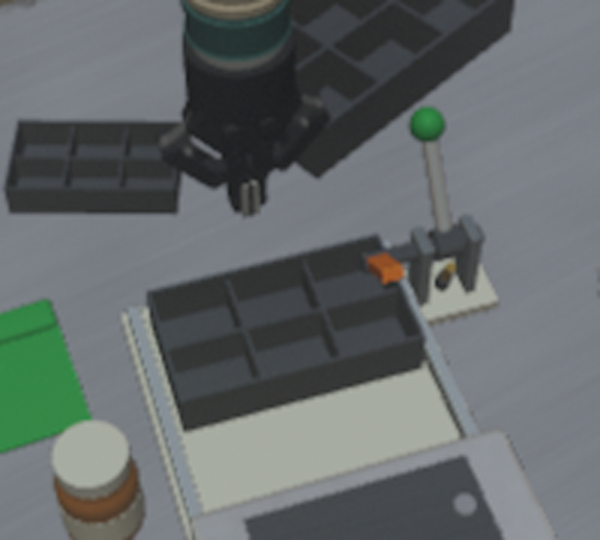

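The picture shows shut fingers at crop (250,200), clear of the tin's near wall, with the lever open. Now pushing along dock x, world direction (0.976, -0.216).

Request:
apply_moves(translation=[[0.0098,-0.004,0],[0.0195,-0.007,0],[0.029,-0.0095,0],[0.039,-0.0115,0],[0.049,-0.0135,0],[0.0585,-0.016,0],[0.068,-0.018,0],[0.078,-0.02,0]], rotation=[[0,0,0],[0,0,0],[0,0,0],[0,0,0],[0,0,0],[0,0,0],[0,0,0],[0,0,0]], grip=[0,0,0,0,0,0,0,0])

```text
time_s: 3.93
position: [0.5642, 0.0074, 0.0444]
tool_rot: [179.9, 0.1, 167.5]
force: [0.7, -0.3, -0.2]
finger_gap: 0.0
```

Request:
apply_moves(translation=[[0.0049,-0.001,0],[0.0098,-0.002,0],[0.0146,-0.0032,0],[0.0195,-0.0043,0],[0.0244,-0.0054,0],[0.0273,-0.006,0],[0.0293,-0.0065,0]], rotation=[[0,0,0],[0,0,0],[0,0,0],[0,0,0],[0,0,0],[0,0,0],[0,0,0]], grip=[0,0,0,0,0,0,0])

```text
time_s: 4.52
position: [0.5939, 0.0008, 0.0445]
tool_rot: [179.9, 0.1, 167.5]
force: [-0.0, 0.2, -0.4]
finger_gap: 0.0003
```

Request:
apply_moves(translation=[[0.002,-0.0004,0],[0.004,-0.0008,0],[0.0059,-0.0013,0],[0.0059,-0.0013,0]], rotation=[[0,0,0],[0,0,0],[0,0,0],[0,0,0]], grip=[0,0,0,0])

```text
time_s: 4.85
position: [0.6001, -0.0006, 0.0445]
tool_rot: [179.9, 0.1, 167.5]
force: [0.1, -1.1, -0.2]
finger_gap: 0.0006
```

Run:
```python
from h import *
im=snap('scene'); c=im[130:310,220:420]
cv2.imwrite('pics/s2.png',cv2.cvtColor(cv2.resize(c,None,fx=3,fy=3,interpolation=cv2.INTER_CUBIC),cv2.COLOR_RGB2BGR))
o=robot.observe();print(o['time_s'],o['position'],o['force'])
```

```text
4.9 [ 5.99902383e-01 -4.76257401e-04  4.45175662e-02] [-0.44712946 -0.37754422 -0.02150128]
```

View pics/s2.png

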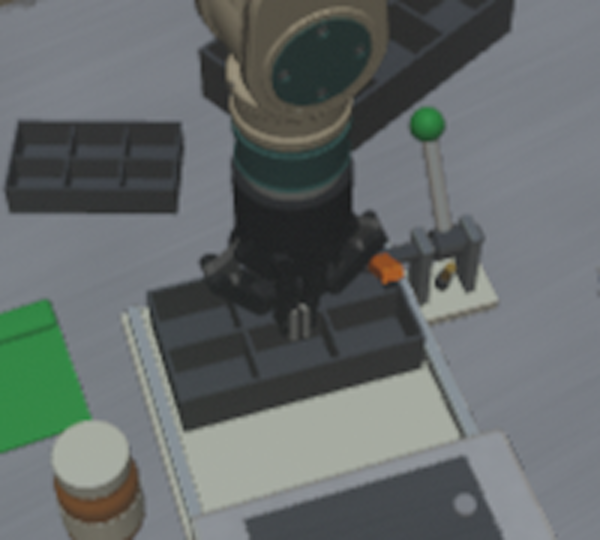

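Run:
```python
from h import *
print((proj('scene',[[.485,.0277,z] for z in (.0255,.0445,.06)])-[220,130])*3)
print((proj('scene',[[.6,-.0005,z] for z in (.0255,.0445,.06,.08)])-[220,130])*3)
for x,y in ((182,428),(423,368),(148,292),(378,236)): print(back('scene',(220+x/3,130+y/3),.052 if y<300 else .012))
im=snap('top'); c=im[70:220,260:410]
cv2.imwrite('pics/t2.png',cv2.cvtColor(cv2.resize(c,None,fx=4,fy=4,interpolation=cv2.INTER_CUBIC),cv2.COLOR_RGB2BGR))
```

```text
[[246.06996963 238.77390625]
 [245.2088748  223.01452344]
 [244.48903919 209.84040547]]
[[291.8943368  359.27247576]
 [291.6322408  344.09653666]
 [291.41274762 331.38739537]
 [291.12167057 314.53338962]]
[ 0.6014058  -0.09251508  0.012     ]
[0.64876835 0.08172137 0.012     ]
[ 0.51019727 -0.06830473  0.052     ]
[0.5540845  0.10330212 0.052     ]
```

View pics/t2.png

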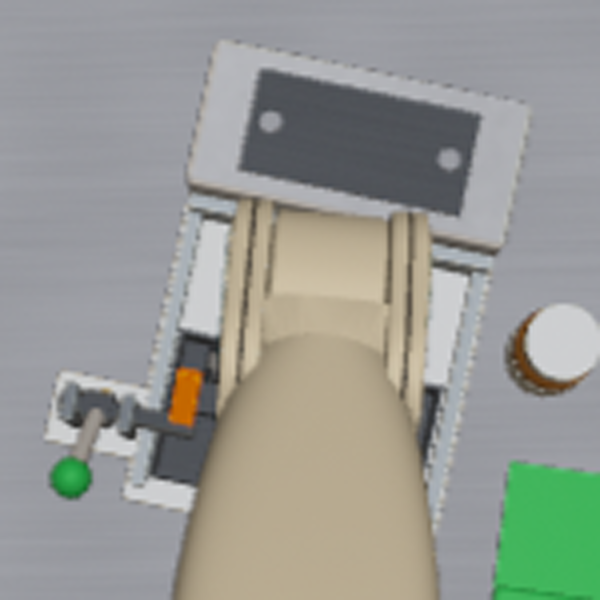

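The tin has not moved, and the fingertips appear at the height of its rim. Comparing projections puts the tips near z = 0.053, not 0.025, so they skimmed over the tin. I'll raise, back out, and find the tip height by touching the bench.

Request:
apply_moves(translation=[[0,0,0.02],[0,0,0.02],[-0.039,0.0086,0.02],[-0.078,0.0173,0.02],[-0.115,0.0255,0.02],[-0.115,0.0255,0.02],[-0.115,0.0255,0.0],[-0.115,0.0255,0.0]], rotation=[[0,0,0],[0,0,0],[0,0,0],[0,0,0],[0,0,0],[0,0,0],[0,0,0],[0,0,0]], grip=[0,0,0,0,0,0,0,0])

```text
time_s: 5.62
position: [0.4819, 0.0254, 0.0422]
tool_rot: [180.0, -0.1, 167.5]
force: [0.4, 0.0, -0.8]
finger_gap: -0.0
```

Request:
apply_moves(translation=[[0,0,-0.005],[0,0,-0.01],[0,0,-0.014],[0,0,-0.018],[0,0,-0.018]], rotation=[[0,0,0],[0,0,0],[0,0,0],[0,0,0],[0,0,0]], grip=[0,0,0,0,0])

```text
time_s: 6.03
position: [0.4817, 0.0253, 0.0235]
tool_rot: [180.0, -0.2, 167.5]
force: [-0.4, 0.9, -0.2]
finger_gap: -0.0002
```

Run:
```python
from h import *
im=snap('scene'); c=im[150:250,250:350]
cv2.imwrite('pics/s3.png',cv2.cvtColor(cv2.resize(c,None,fx=6,fy=6,interpolation=cv2.INTER_CUBIC),cv2.COLOR_RGB2BGR))
o=robot.observe();print(o['time_s'],o['position'],o['force'])
p=o['position']
print([(z,(proj('scene',[[p[0],p[1],p[2]+z]])-[250,150])[0]*6) for z in (-.019,0,.01)])
```

```text
6.0833 [0.48186387 0.02532116 0.02385928] [-0.03594594 -0.62231089  0.16602246]
[(-0.019, array([304.73820884, 388.03745625])), (0, array([302.94422295, 357.4047959 ])), (0.01, array([301.98077981, 340.95381554]))]
```

View pics/s3.png

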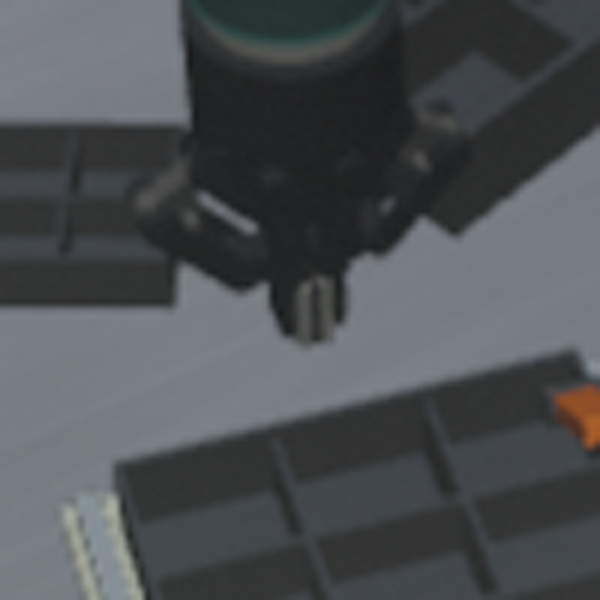

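The tip shows at crop row 345 against an expected 388, about 28 mm higher than the nominal geometry. Touching down gently to check this.

Request:
apply_moves(translation=[[0,0,-0.004],[0,0,-0.007],[0,0,-0.01],[0,0,-0.01]], rotation=[[0,0,0],[0,0,0],[0,0,0],[0,0,0]], grip=[0,0,0,0])

```text
time_s: 6.42
position: [0.4813, 0.0254, 0.0132]
tool_rot: [180.0, -0.2, 167.5]
force: [0.1, -0.1, -0.6]
finger_gap: -0.0001
```

No force at z = 0.013, which confirms the tips sit about 28 mm higher than nominal (now near 0.021). Pushing at this depth, raised by 3 mm.

Request:
apply_moves(translation=[[0.0098,-0.0022,0.003],[0.0195,-0.0043,0.003],[0.029,-0.0065,0.003],[0.037,-0.0082,0.003],[0.044,-0.0097,0.003],[0.051,-0.0113,0.003],[0.0585,-0.013,0.003],[0.0585,-0.013,0.003]], rotation=[[0,0,0],[0,0,0],[0,0,0],[0,0,0],[0,0,0],[0,0,0],[0,0,0],[0,0,0]], grip=[0,0,0,0,0,0,0,0])

```text
time_s: 7.08
position: [0.5397, 0.0123, 0.0158]
tool_rot: [180.0, -0.4, 167.5]
force: [-1.9, 0.5, -1.3]
finger_gap: -0.0002
```

Run:
```python
from h import *
im=snap('scene'); c=im[130:310,220:420]
cv2.imwrite('pics/s4.png',cv2.cvtColor(cv2.resize(c,None,fx=3,fy=3,interpolation=cv2.INTER_CUBIC),cv2.COLOR_RGB2BGR))
o=robot.observe();print(o['time_s'],o['position'],o['force'])
```

```text
7.1333 [0.53972012 0.01224201 0.01577711] [-1.88697951  0.88649377  1.47402606]
```

View pics/s4.png

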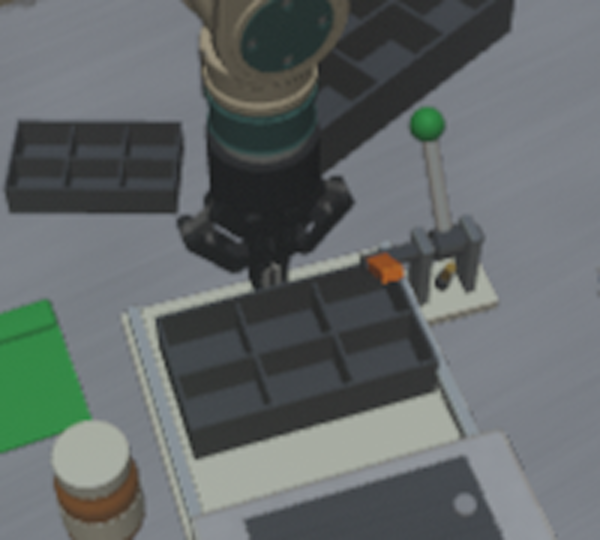

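The tin is moving (near rim now at crop (270,290), force about 2 N). The right-hand knuckle would pass close to the pawl at crop (385,268), so I'll back off a little, shift 10 mm away from the lever, and carry on pushing.

Request:
apply_moves(translation=[[-0.0098,0.0022,0],[-0.012,-0.0076,0],[-0.0022,-0.0098,0],[0.0056,-0.0115,0],[0.0134,-0.0132,0],[0.021,-0.015,0],[0.029,-0.0167,0],[0.037,-0.0185,0]], rotation=[[0,0,0],[0,0,0],[0,0,0],[0,0,0],[0,0,0],[0,0,0],[0,0,0],[0,0,0]], grip=[0,0,0,0,0,0,0,0])

```text
time_s: 7.8
position: [0.5674, -0.0067, 0.0146]
tool_rot: [-179.7, -1.4, 167.5]
force: [-22.7, -1.4, 18.4]
finger_gap: 0.0001
```

Request:
apply_moves(translation=[[0.0039,-0.0009,0],[0.0078,-0.0017,0],[0.0107,-0.0024,0],[0.0127,-0.0028,0],[0.0137,-0.003,0]], rotation=[[0,0,0],[0,0,0],[0,0,0],[0,0,0],[0,0,0]], grip=[0,0,0,0,0])

```text
time_s: 8.22
position: [0.5724, -0.0092, 0.0142]
tool_rot: [-179.5, -2.4, 167.4]
force: [-21.9, 0.2, 20.3]
finger_gap: -0.0
```

```bash
cat >> h.py <<'E'
def combo(f):
    a=snap('scene')[140:320,235:425]; b=snap('top')[90:220,265:395]
    a=cv2.resize(a,(422,400),interpolation=cv2.INTER_CUBIC); b=cv2.resize(b,(370,400),interpolation=cv2.INTER_CUBIC)
    cv2.imwrite('pics/'+f,cv2.cvtColor(np.hstack([a,b]),cv2.COLOR_RGB2BGR))
E
python3 - <<'E'
from h import *
a=snap('scene')[150:330,240:420]
cv2.imwrite('pics/s5.png',cv2.cvtColor(cv2.resize(a,(600,600),interpolation=cv2.INTER_CUBIC),cv2.COLOR_RGB2BGR))
o=robot.observe();print(o['time_s'],o['position'],o['force'],o['wrist_torque'],o['joint_efforts'])
E
```

```text
8.2667 [ 0.57244579 -0.00916795  0.01420012] [-20.15560715   1.2258702   17.82079309] [0.14569118 3.96258186 0.01276135] [-2.46149004e-01 -3.74423611e+01  3.05448997e+01 -7.36273527e+00
  4.81155831e-01  3.81055550e-03]
```

View pics/s5.png

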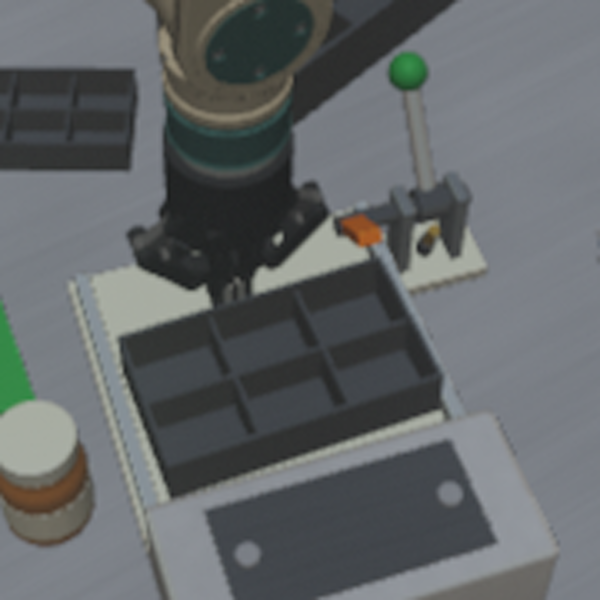

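Run:
```python
from h import *
def w2d(P,pose=(0.657,-.0135,np.radians(-12.5))):
    d=np.array(P[:2])-pose[:2]; c,s=np.cos(pose[2]),np.sin(pose[2]); return np.round([c*d[0]+s*d[1],-s*d[0]+c*d[1]],4)
for n,(x,y),z in (('nearL',(122,340),.052),('nearR',(372,262),.052),('farL',(165,462),.052),('farR',(441,375),.052),('stopL',(152,508),.048),('stopR',(470,420),.048),('tip',(235,300),.02),('plateL',(70,284),.012)):
    print(n,w2d(back('scene',(240+x*.3,150+y*.3),z)))
print('tcp',w2d((.5724,-.0092)))
snap('scene');print([ (d['conf'],w2d(back('scene',d['point'],.032))) for d in nets.place_of('scene','tin_mid')])
```

```text
nearL [-0.0637 -0.0876]
nearR [-0.0693  0.0831]
farL [ 0.0285 -0.0868]
farR [0.0258 0.0913]
stopL [ 0.0529 -0.1022]
stopR [0.0589 0.0966]
tip [-0.0917 -0.0043]
plateL [-0.1466 -0.1043]
tcp [-0.0835 -0.0141]
[(0.93, array([-0.2844, -0.0804])), (0.87, array([-0.3508,  0.1622])), (0.6, array([-0.0096,  0.    ]))]
```

The tin is about 17–20 mm short and slightly yawed. I'm pressing down with about 18 N, either fingertip on plate or wall drag. I'll back off, raise 9 mm, recentre by 5 mm, and push again.

Request:
apply_moves(translation=[[-0.012,0.003,0.0],[-0.012,0.003,0.009],[-0.011,0.0075,0.009],[-0.011,0.0075,0.009]], rotation=[[0,0,0],[0,2.4,0],[0,2.4,0],[0,2.4,0]], grip=[0,0,0,0])

```text
time_s: 8.7
position: [0.565, -0.0016, 0.0241]
tool_rot: [-179.1, -4.4, 167.4]
force: [-0.4, -0.5, 0.2]
finger_gap: 0.0001
```

Request:
apply_moves(translation=[[0.004,-0.0009,0],[0.008,-0.0018,0],[0.0117,-0.0026,0],[0.0156,-0.0034,0],[0.0195,-0.0043,0]], rotation=[[0,0,0],[0,0,0],[0,0,0],[0,0,0],[0,0,0]], grip=[0,0,0,0,0])

```text
time_s: 9.12
position: [0.5773, -0.0046, 0.024]
tool_rot: [-179.0, -5.2, 167.5]
force: [-17.1, 2.0, 17.1]
finger_gap: -0.0001
```

Request:
apply_moves(translation=[[-0.012,0.003,0.0],[-0.015,0.0035,0.0],[-0.015,0.0035,-0.004],[-0.015,0.0035,-0.004]], rotation=[[0,0,0],[-1.1,-5.1,0],[-1.1,-5.1,0],[-1.1,-5.1,0]], grip=[0,0,0,0])

```text
time_s: 9.45
position: [0.5603, -0.0008, 0.0189]
tool_rot: [-179.1, -0.2, 167.5]
force: [0.1, 0.1, 0.9]
finger_gap: 0.0002
```

```bash
cat >> h.py <<'E'
def w2d(P,pose=(0.657,-.0135,np.radians(-12.5))):
    d=np.array(P[:2])-pose[:2]; c,s=np.cos(pose[2]),np.sin(pose[2]); return np.round([c*d[0]+s*d[1],-s*d[0]+c*d[1]],4)
def tin():
    out={}
    for n in ('scene','top'):
        snap(n); out[n]=[w2d(back(n,d['point'],.032)) for d in nets.place_of(n,'tin_mid') if np.hypot(*w2d(back(n,d['point'],.032)))<.12]
    return out
E
python3 - <<'E'
from h import *
print(tin(),tin()); o=robot.observe();print(o['position'],o['tool_rot'],o['force'])
E
```

```text
{'scene': [array([-0.0089,  0.006 ])], 'top': [array([-0.0132,  0.0055])]} {'scene': [array([-0.0088, -0.0027])], 'top': [array([-0.0086, -0.0036])]}
[ 0.5636565  -0.0013602   0.02027774] [-1.79076931e+02  4.98618983e-02  1.67452513e+02] [ 0.25125598 -0.44145071  0.76773947]
```

Request:
apply_moves(translation=[[0.006,-0.0013,-0.002],[0.011,-0.0024,-0.002],[0.015,-0.0033,0.0],[0.019,-0.0042,0.002],[0.023,-0.005,0.003],[0.027,-0.006,0.004]], rotation=[[0,0,0],[0,0,0],[0,0,0],[0,0,0],[0,0,0],[0,0,0]], grip=[0,0,0,0,0,0])

```text
time_s: 10.35
position: [0.5893, -0.0073, 0.0236]
tool_rot: [-179.1, -0.1, 167.5]
force: [-2.6, 0.3, -2.2]
finger_gap: 0.0001
```

Run:
```python
from h import *
print(tin(),tin()); o=robot.observe();print(o['time_s'],o['position'],w2d(o['position']),o['tool_rot'],o['force'])
```

```text
{'scene': [array([-0.0062, -0.0014])], 'top': []} {'scene': [array([0.0021, 0.0078])], 'top': []}
10.75 [ 0.59106634 -0.00739217  0.02459329] [-0.0657 -0.0083] [-1.79084568e+02  1.07749204e-01  1.67452010e+02] [-1.06163028  0.15070329 -1.06482112]
```

The slight upward bias freed the friction wedge: about 2.6 N now, and the tin is moving. Continuing to the stop.

Request:
apply_moves(translation=[[0.003,-0.0007,0.0005],[0.006,-0.0013,0.001],[0.009,-0.002,0.0015],[0.009,-0.002,0.0015]], rotation=[[0,0,0],[0,0,0],[0,0,0],[0,0,0]], grip=[0,0,0,0])

```text
time_s: 11.08
position: [0.5927, -0.0067, 0.0246]
tool_rot: [-179.2, -0.8, 167.5]
force: [-13.1, 5.5, 6.0]
finger_gap: -0.0001
```

Request:
apply_moves(translation=[[0.006,-0.0013,0.003],[0.01,-0.0022,0.0045],[0.012,-0.0026,0.005],[0.012,-0.0026,0.005]], rotation=[[0,0,0],[0,-0.5,0],[0,-0.8,0],[0,-0.8,0]], grip=[0,0,0,0])

```text
time_s: 11.42
position: [0.5967, -0.0045, 0.0266]
tool_rot: [-179.8, -0.9, 167.7]
force: [-10.7, 10.7, -1.3]
finger_gap: -0.0004
```

Run:
```python
from h import *
o=robot.observe();print(o['time_s'],o['position'],w2d(o['position']),o['tool_rot'],o['force'])
a=snap('scene')[160:320,245:405]
cv2.imwrite('pics/s6.png',cv2.cvtColor(cv2.resize(a,(600,600),interpolation=cv2.INTER_CUBIC),cv2.COLOR_RGB2BGR))
```

```text
11.4167 [ 0.59667393 -0.00448202  0.02656763] [-0.0608 -0.0043] [-179.76529917   -0.92598338  167.66776496] [-10.72193176  10.66089819  -1.32005628]
```

View pics/s6.png

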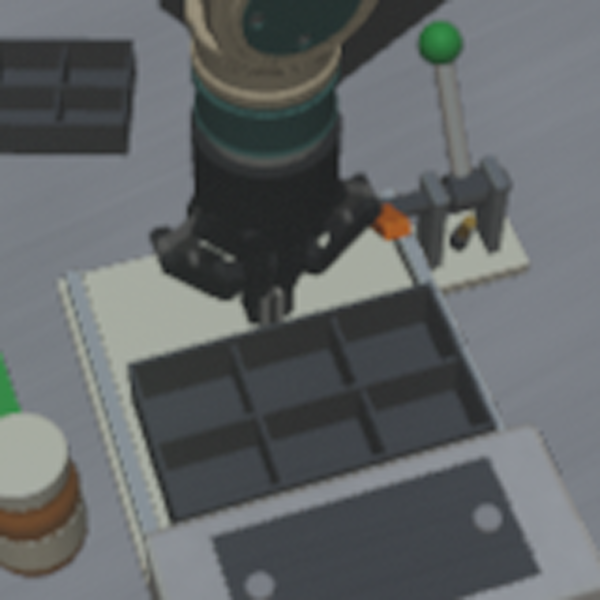

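Run:
```python
from h import *
for n,(x,y),z in (('nearL',(130,367),.052),('nearR',(430,286),.052),('farL',(172,520),.052),('farR',(497,430),.052),('plateL',(60,284),.012),('stop-housL',(148,533),.07),('housR',(538,428),.07),('housL',(213,537),.07)):
    print(n,w2d(back('scene',(245+x*160/600,160+y*160/600),z)))
print(tin(),tin(),tin())
```

```text
nearL [-0.0475 -0.0855]
nearR [-0.0444  0.0919]
farL [ 0.0506 -0.0906]
farR [0.0559 0.0899]
plateL [-0.1452 -0.1047]
stop-housL [ 0.0634 -0.1061]
housR [0.0714 0.1048]
housL [ 0.0762 -0.0757]
{'scene': [array([0.0131, 0.0047])], 'top': []} {'scene': [array([0.0091, 0.    ])], 'top': []} {'scene': [array([0.0082, 0.0001])], 'top': []}
```

Geometrically the tin looks home: near rim about -0.050 and far rim about +0.049 after removing the bias seen at the plate edge. I'll unload and press once more from the middle to confirm a hard stop.

Request:
apply_moves(translation=[[-0.008,-0.001,-0.003],[-0.009,-0.002,-0.003],[-0.003,-0.003,-0.002],[0.003,-0.004,-0.001],[0.007,-0.005,0.001],[0.011,-0.006,0.002],[0.013,-0.0065,0.003],[0.013,-0.0065,0.003]], rotation=[[0,0,0],[0,-0.9,0],[0,-0.9,0],[0,-0.9,0],[0,-0.9,0],[0,-0.9,0],[0,-0.9,0],[0,-0.9,0]], grip=[0,0,0,0,0,0,0,0])

```text
time_s: 12.73
position: [0.5957, -0.0079, 0.0253]
tool_rot: [-180.0, -1.7, 167.7]
force: [-22.3, 5.8, 5.6]
finger_gap: 0.0
```

Run:
```python
from h import *
o=robot.observe();print(o['time_s'],o['position'],w2d(o['position']),o['tool_rot'],o['force'])
snap('scene')
for n,z in (('tin_mid',.032),('lever_knob',.14),('dock',0),('lever_pivot',.066)): print(n,[(round(d['conf'],2),w2d(back('scene',d['point'],z))) for d in nets.place_of('scene',n)])
```

```text
12.7333 [ 0.59572175 -0.00788058  0.02525538] [-0.061  -0.0078] [-179.96958164   -1.68648467  167.70463541] [-22.28815689   5.78114782   5.5854591 ]
tin_mid [(0.87, array([0.0081, 0.0021])), (0.61, array([-0.3539,  0.172 ])), (0.6, array([-0.2832, -0.08  ]))]
lever_knob [(0.79, array([-0.1507,  0.1284]))]
dock [(0.92, array([-0.0058,  0.0012]))]
lever_pivot [(0.87, array([-0.1009,  0.1329]))]
```

The second press stopped at the same place (TCP at dock x = -0.061, wall at -0.050, 22 N), so the tin is home. Next I'll back off, rise, and go behind the knob.

Request:
apply_moves(translation=[[-0.006,0.0013,0],[-0.0137,0.003,0],[-0.0137,0.003,0.03],[-0.0137,0.003,0.065],[-0.0137,0.003,0.1],[-0.045,0.01,0.1],[-0.08,0.018,0.1],[-0.112,0.028,0.1]], rotation=[[0,0,0],[-0.3,-1.7,0],[-0.3,-1.7,0],[-0.3,-1.7,0],[-0.3,-1.7,0],[-0.3,-1.7,0],[-0.3,-1.7,0],[-0.3,-1.7,0]], grip=[0,0,0,0,0,0,0,0])

```text
time_s: 13.65
position: [0.4868, 0.0193, 0.1281]
tool_rot: [179.9, 0.5, 167.6]
force: [-1.4, -0.3, 0.1]
finger_gap: 0.0002
```

Run:
```python
from h import *
o=robot.observe();print(o['time_s'],o['position'],w2d(o['position']),o['tool_rot'],o['force'])
print(tin(),tin())
for n in ('scene','top'): print(n,[(round(d['conf'],2),w2d(back(n,d['point'],.14))) for d in nets.place_of(n,'lever_knob')])
```

```text
13.65 [0.4868205  0.01929175 0.12813609] [-0.1732 -0.0048] [179.93959995   0.52131417 167.63569701] [-1.41557279 -0.25679547  0.110722  ]
{'scene': [array([0.0018, 0.0039])], 'top': [array([0.0038, 0.0055])]} {'scene': [array([0.0013, 0.0024])], 'top': [array([ 0.0002, -0.0016])]}
scene [(0.76, array([-0.1479,  0.13  ]))]
top [(0.61, array([-0.1346,  0.1264]))]
```

The nets put the tin at dock x = 0 to +4 mm, so home, and the knob where expected. Moving behind the knob.

Request:
apply_moves(translation=[[-0.015,0.03,0],[-0.015,0.065,0],[-0.01,0.1,0],[-0.003,0.136,0],[-0.003,0.136,-0.016],[-0.003,0.136,-0.016]], rotation=[[0,0,0],[0,0,0],[0,0,0],[0,0,0],[0,0,0],[0,0,0]], grip=[0,0,0,0,0,0])

```text
time_s: 14.65
position: [0.4817, 0.1572, 0.1077]
tool_rot: [-180.0, 0.0, 167.9]
force: [-1.1, 0.1, -1.2]
finger_gap: 0.0002
```

Request:
apply_moves(translation=[[0.01,-0.0022,0],[0.02,-0.0043,0],[0.029,-0.0065,0],[0.037,-0.0082,0],[0.044,-0.0097,0]], rotation=[[0,0,0],[0,0,0],[0,0,0],[0,0,0],[0,0,0]], grip=[0,0,0,0,0])

```text
time_s: 15.07
position: [0.5215, 0.1478, 0.1082]
tool_rot: [179.9, -0.7, 167.8]
force: [-19.8, 5.5, 16.8]
finger_gap: 0.0004
```

Same friction wedge as on the tin: I'm pressing down on the knob. I'll follow its arc, upward as well as forward.

Request:
apply_moves(translation=[[0.002,-0.0004,0.008],[0.009,-0.002,0.013],[0.016,-0.0035,0.017],[0.023,-0.005,0.02],[0.03,-0.0065,0.022],[0.03,-0.0065,0.022]], rotation=[[0,0,0],[0,0,0],[0,0,0],[0,0,0],[0,0,0],[0,0,0]], grip=[0,0,0,0,0,0])

```text
time_s: 15.57
position: [0.5533, 0.1404, 0.1315]
tool_rot: [179.9, -0.6, 167.7]
force: [-1.4, 0.6, 1.9]
finger_gap: -0.0
```

Run:
```python
from h import *
o=robot.observe();print(o['time_s'],o['position'],w2d(o['position']),o['tool_rot'],o['force'])
print(tin())
snap('scene');print([(round(d['conf'],2),w2d(back('scene',d['point'],.15))) for d in nets.place_of('scene','lever_knob')])
```

```text
15.5667 [0.55325732 0.14040694 0.13153392] [-0.1346  0.1278] [179.8850233   -0.61083703 167.72069458] [-1.35840892  0.55703111  1.92482714]
{'scene': [array([ 0.0087, -0.0027]), array([ 0.0169, -0.0017])], 'top': [array([0.0036, 0.0021])]}
[(0.85, array([-0.1108,  0.1251]))]
```

Working: the knob is at -0.111, approaching centre, with low force. Pushing on past the centre.

Request:
apply_moves(translation=[[0.007,-0.0015,0.001],[0.014,-0.003,0.001],[0.021,-0.0046,0.0],[0.028,-0.006,-0.001],[0.035,-0.0076,-0.001],[0.035,-0.0076,-0.001]], rotation=[[0,0,0],[0,0,0],[0,0,0],[0,0,0],[0,0,0],[0,0,0]], grip=[0,0,0,0,0,0])

```text
time_s: 16.37
position: [0.5884, 0.133, 0.1289]
tool_rot: [179.9, -0.6, 167.8]
force: [-1.0, 0.3, -0.4]
finger_gap: 0.0001
```

Request:
apply_moves(translation=[[-0.03,0.0065,0],[-0.06,0.013,0],[-0.09,0.02,0.03],[-0.09,0.02,0.07],[-0.09,0.02,0.07]], rotation=[[0,0,0],[0,0,0],[0,0,0],[0,0,0],[0,0,0]], grip=[0,0,0,0,0])

```text
time_s: 16.78
position: [0.5003, 0.1539, 0.2051]
tool_rot: [179.7, -0.1, 167.8]
force: [2.7, 0.5, 2.8]
finger_gap: -0.0
```

Run:
```python
from h import *
o=robot.observe();print(o['time_s'],o['position'],w2d(o['position']),o['force'])
print(tin(),tin())
combo('f.png')
for n in ('scene','top'):
    snap(n)
    for q,z in (('lever_knob',.14),('scraper_mid',.007),('jar_mid',.042),('pen_mid',.006)): print(n,q,[(round(d['conf'],2),np.round(back(n,d['point'],z)[:2],3),w2d(back(n,d['point'],z))) for d in nets.place_of(n,q)[:1]])
```

```text
16.7833 [0.50034736 0.15387882 0.20514805] [-0.1892  0.1295] [2.68559838 0.53467623 2.78508988]
{'scene': [array([ 0.0089, -0.0014])], 'top': [array([0.0028, 0.0034])]} {'scene': [array([0.0073, 0.0073])], 'top': [array([0.0036, 0.0077])]}
scene lever_knob [(0.59, array([0.64 , 0.119]), array([-0.0456,  0.126 ]))]
scene scraper_mid [(0.79, array([ 0.485, -0.186]), array([-0.1305, -0.2055]))]
scene jar_mid []
scene pen_mid [(0.77, array([0.704, 0.236]), array([-0.0084,  0.2537]))]
top lever_knob [(0.8, array([0.65 , 0.115]), array([-0.0349,  0.1237]))]
top scraper_mid [(0.92, array([ 0.482, -0.191]), array([-0.1325, -0.2116]))]
top jar_mid [(0.64, array([ 0.628, -0.16 ]), array([ 0.0036, -0.1489]))]
top pen_mid [(0.54, array([0.704, 0.24 ]), array([-0.0094,  0.2576]))]
```

View pics/f.png

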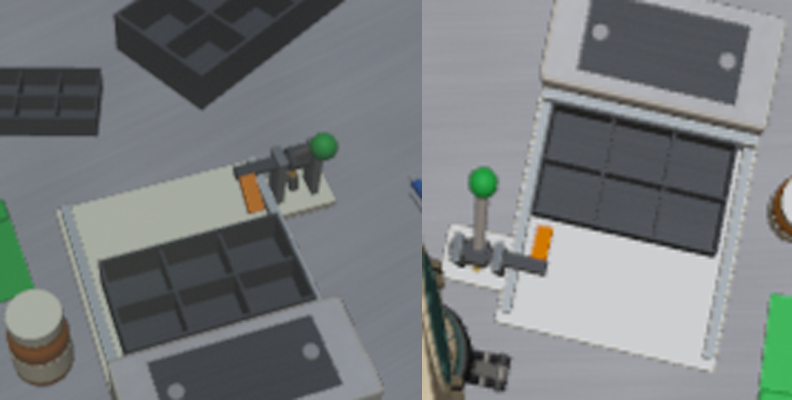

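The picture shows the tin against the stop, the knob at left-panel (323,146) leaning to +x, and the pawl down behind the tin's near wall. Handing in.

Run:
```python
from h import *
o=robot.observe();print(o['time_s'],o['force'],o['joint_velocities'].round(2)); print(workorder.hand_in())
```

```text
17.7833 [-0.42572653 -0.30945118  0.20022172] [-0.01 -0.09  0.06 -0.05 -0.01 -0.09]
the job is handed in; nothing more can be done
None
```

I pushed the middle-sized tin home with the fingers shut, flipped the lever past centre so it snapped to locked, backed the arm away and handed in at 17.8 s. No verdict is reported.

**Problems on the way:**
- **First pass missed:** the fingertips skimmed over the tin, because they sit about 28 mm higher than the description implies. I backed out, lowered and pushed again.
- **Friction jam:** the fingers jammed twice, once on the tin and once on the knob, at about 20 N. Adding a slight upward motion freed both.

**Last checks:**
- **Tin:** it met a hard stop twice at the same place, which puts its near wall at -50 mm. The top camera put it 3–4 mm past home and the scene camera 7–9 mm. The scene camera reads about 4–5 mm too far at the plate edge, so I trust the hard stop more than those figures.
- **Lever:** the scene camera has the knob at dock x -46 mm, as expected when locked (the top camera says -35 mm). The final picture shows the pawl down behind the tin.
- **Bystanders:** the scraper and pen are within about 1 cm of where they started, which is camera noise. The jar reads 10 mm off in the top camera and the scene camera missed it; nothing came near it.
- **Arm:** it was clear of everything, with wrist force near zero.

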